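# Push the shim block home into the clamped corner

### The job

Get the big wooden shim block ready for its hinge: push it along the trestle top, flat on the surface and never lifted, into the corner made by the long batten and the clamped end stop, so that its long side lies flush against the batten and its end is up against the stop. Push gently, without flinging it, leave the hinge, the tumbler and the screwdriver where they are, and finish with the hand clear.

Things in the scene. Friction and masses are not known exactly. Their poses are not given: they have to be found in the camera images.
- shim_block: Loose flat wooden block to push: 100 mm (own x) by 130 mm (own y, the long sides) by 24 mm high, 0.15 to 0.3 kg. Origin: centre of its underside. A hinge recess 3 mm deep, 30 by 64 mm, is cut in the top at its -x long edge. It starts on the robot's side of the batten, its centre 135 to 185 mm from the batten's origin line, its +x long side towards the batten but up to 0.35 rad out of line.
- batten: Fixed straight wooden batten, 30 mm (own x) by 460 mm (own y, along it) by 36 mm high. Origin: centre of its underside. Its front face, towards the robot, is the plane own x = -15 mm. With the block flush, the block's centre is at own x = -65 mm.
- end_stop: Fixed wooden shim near the batten's left or right end, 80 (own x) by 22 (own y) by 36 mm high, standing out square from its front face, axes parallel to the batten's. Origin: centre of its underside. Held by a steel clamp 63 mm high, its knob out to own x = -165 mm. The face (own y +11 or -11 mm) towards the batten's middle is the stop: block home is 76 mm centre to centre along y.
- hinge: Bystander: loose open flat steel hinge, 70 mm (own x) by 50 mm (own y), 4 mm thick with an 8 mm barrel, lying in front of the batten at the end away from the end stop. Origin at the centre of its underside.
- tumbler: Bystander: clear glass tumbler of screws, 72 mm across the rim, 85 mm high, to one side nearer the robot. Origin at the centre of its underside.
- screwdriver: Bystander: stubby screwdriver, 115 mm long, lying flat on the other side from the tumbler, yellow handle about 26 mm thick. Origin under its middle, own x along it.
Things that resemble listed ones, but are neither listed nor needed, are in the scene too. There is more than one size of the end_stop; the job needs the larger. Of the things shaped like the shim_block, the wooden one is meant.

How it is judged (in metres and radians):
At the end, for the whole second after the job is handed in: The block rests flat in the corner: its long side within 3.5 mm of the batten and parallel to it within 2 degrees, its end within 3.5 mm of the end stop's inner face, at rest (x of shim_block in the frame of batten between -0.0685 and -0.06 m and angle between the y axis of shim_block and the y axis of batten, either way round below 0.035 rad and y of shim_block in the frame of end_stop between -0.0795 and 0.0795 m and y of shim_block in the frame of batten between -0.16 and 0.16 m and height (world z) of shim_block below 0.004 m and angle between shim_block's own z axis and vertical below 0.05 rad and linear speed of shim_block below 0.01 m/s); the robot touches nothing.
It fails at once if the shim block is lifted more than 8 mm or tipped more than 9 degrees (height (world z) of shim_block above 0.008 m or angle between shim_block's own z axis and vertical above 0.157 rad).
It fails at once if the shim block is flung (faster than 0.4 m/s) (linear speed of shim_block above 0.4 m/s).
It fails at once if the hinge, tumbler or screwdriver is moved more than 12 mm or the tumbler tipped (distance of any of hinge, tumbler, screwdriver from where it was at the start of the episode above 0.012 m or angle between tumbler's own z axis and vertical above 0.3 rad).
It also fails if it takes over 56 s, if anything falls off the work surface, if the arm or the gripper's body presses on something with over 40 N, if the wrist force passes 120 N, or if a joint passes its speed limit or range.

### The arm

A 6-joint arm with a two-finger parallel gripper is mounted at the origin on the work surface. World frame = base frame: x ahead of the robot, y to its left, z up, the work surface at z = 0. Lengths are in m, angles in degrees, forces in N, time in s.
With the tool pointing down it reaches from about 0.275 to 0.825 m from the base axis. Payload 5.2 kg.
Tool frame: the origin (TCP) lies at the very end of the fingers, on their centre line; the grasp point (between the pads) lies 19 mm behind it; z points along the fingers, y is the line along which they close (so a half turn about z gives the same grasp; the last joint's range is limited). The gripper opens to 93 mm and grips with 3 to 60 N. Pads are 15 mm wide; open, the fingers measure 128 mm over their backs; the gripper's body (75 mm by 188 mm) begins 65 mm behind the grasp point.
Start: joints at [-87.594, 14.817, 87.949, -0, 77.235, -11.62], TCP at [0.133, -0.534, 0.219] pointing down, gripper open.
Joint ranges: [-179.93, 179.93], [-52.35, 119.4], [10.71, 147.94], [-69.91, 249.91], [12.55, 155.21], [-178.61, 178.61]. Speed limits (degrees/s): [147.25, 147.25, 180, 180, 180, 180].

### API

Orientations are given as a 3x3 rotation matrix whose columns are the frame's x, y, z axes.
In Python, from workcell import bot, planner, sensors, vision, workorder, spotter gives the robot as it stands. Calls block until the motion is done:
- bot.move_pose(position, orientation): joint-space move of the TCP to a pose.
- bot.move_l(position, rot=None, vel=0.15, max_force=None): straight line of the TCP; rot=None keeps the orientation; vel is the mean speed in m/s. With max_force (N) it stops when the force on the tool has changed by that much, and returns True; else False.
- bot.goto_joints(angles): joint-space move.
- bot.command_gripper(opening, f_grip=None): finger opening in m; f_grip is the grip in N (None keeps the last); returns when the fingers have stopped.
- bot.dwell(seconds).
- planner.solve_ik(position, orientation): joint angles nearest the present ones, or None.
- sensors.state(): the state.
- vision.read_camera(name): name is "scene" or "side" or "wrist"; returns the picture (420x560x3 uint8, red, green, blue); there is no depth.
- vision.camera_model(name): a dict with "fx", "fy", "cx", "cy" (pixels), "R" (3x3) and "t" (3): a world point X has camera coordinates R X + t; the wrist camera has in their place "hand_eye" (4x4, takes a point from camera to tool coordinates, whose origin is the TCP and whose axes are the flange's). Camera axes: x right, y down, z forward; pixel columns grow to the right and rows downward; lengths in m; the calibration is good to about 2 mm. A picture is of the moment at which its call begins: read the wrist's pose just before it. camera_model takes no time and is no camera call.
A pose or a line that the arm cannot do raises bot.IKError and nothing moves.
- workorder.sign_off(): hands the job in; it is judged then, once.
Trained networks look in the newest picture that a camera, given by its name, has taken for a name from the list of things; names that differ only in an ending like _2 or _b are one class to them, and where a whole thing is asked for, a point or a joint stands for the part that bears it (a point fixed in the world has none). Each returns a list of dicts, best first, with "conf" (0 to 1); they miss things now and then, are a little off and sometimes report something else, mostly with a low value. They report only what shows in the picture. A call takes as long as a camera call. They do not tell look-alikes from the thing itself.
- spotter.silhouettes(thing, camera): "region" (420x560 bool, what is visible of it) and "location" ([column, row] in pixels, amid what is visible of it).
The state is a dict: "time": time; "joint_positions": joint angles; "dq": joint speeds; "joint_torque": joint torques, N m; "tcp_pos": TCP position; "eef_rot": TCP orientation; "ft_force": force on the tool from outside, world axes, zero at the start; "torque": the same for the moment, N m; "opening": finger opening in m; "gripper_force": force on a finger pad.
Only numpy, scipy, OpenCV 4.12 (cv2) and the standard library are available. Lean on these libraries where they do the work, as an engineer would, in place of code of your own. Each camera call takes 0.05 s, during which the arm holds its last target. There are 200 camera calls.

## Working session

There is one attempt and no reset: what is moved stays moved. The work goes in short steps, each a Python script; the robot and the scene stay as the last script left them, time stands still between calls to the robot, and variables do not carry over. Pictures are saved under pics/ and viewed, at most 10 in all, crops included, and the job is handed in when it is done.

```bash
ls; mkdir -p pics
python3 - <<'E'
from workcell import bot, planner, sensors, vision, workorder, spotter
import cv2,numpy as np
np.set_printoptions(precision=4,suppress=True)
for c in("scene","side"):
    im=vision.read_camera(c); cv2.imwrite(f"pics/{c}0.png",im[:,:,::-1]); m=vision.camera_model(c)
    print(c,m['fx'],m['fy'],m['cx'],m['cy'],(-m['R'].T@m['t']),m['R'][2])
    for t in("shim_block","batten","end_stop","hinge","tumbler","screwdriver"):
        print(t,[(round(d['conf'],2),np.round(d['location']).tolist(),int(d['region'].sum())) for d in spotter.silhouettes(t,c)])
print(sensors.state()['time'], vision.camera_model("wrist"))
E
```

```text
pics
scene 513.2910617183816 513.2910617183816 275.64000413103133 210.31487751774736 [ 1.1995 -0.4817  0.819 ] [-0.601   0.4239 -0.6776]
shim_block [(0.63, [268.0, 171.0], 1614), (0.6, [217.0, 290.0], 524)]
batten [(0.58, [305.0, 268.0], 4290)]
end_stop [(0.8, [434.0, 200.0], 753), (0.7, [371.0, 205.0], 1452)]
hinge [(0.87, [217.0, 289.0], 577)]
tumbler [(0.97, [357.0, 143.0], 949)]
screwdriver [(0.7, [111.0, 251.0], 336)]
side 405.2688136141443 405.2688136141443 280.73597832045505 213.6684755394843 [0.1723 0.588  0.5523] [ 0.408  -0.6788 -0.6105]
shim_block [(0.92, [340.0, 279.0], 3715), (0.65, [274.0, 225.0], 2509)]
batten []
end_stop [(0.89, [188.0, 255.0], 1982), (0.82, [106.0, 300.0], 1303), (0.61, [213.0, 203.0], 3222)]
hinge [(0.81, [292.0, 171.0], 293)]
tumbler [(0.96, [229.0, 335.0], 2964), (0.36, [290.0, 170.0], 326)]
screwdriver [(0.8, [383.0, 161.0], 297)]
0.7 {'fx': 338.54977817704867, 'fy': 338.54977817704867, 'cx': 285.7307241579532, 'cy': 208.8975593058514, 'hand_eye': array([[-0.0001, -0.9651, -0.2618,  0.0726],
       [ 1.    , -0.0002,  0.0001,  0.0014],
       [-0.0002, -0.2618,  0.9651, -0.1655],
       [ 0.    ,  0.    ,  0.    ,  1.    ]])}
```

View pics/scene0.png

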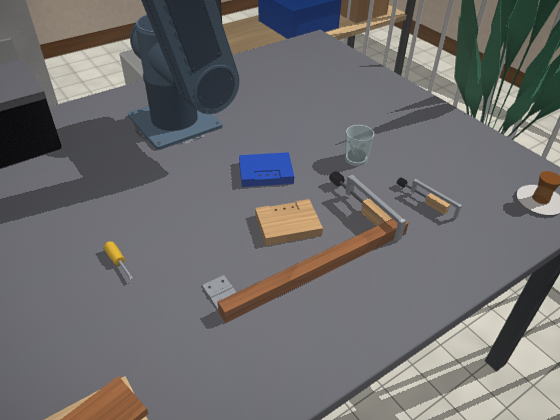

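View pics/side0.png

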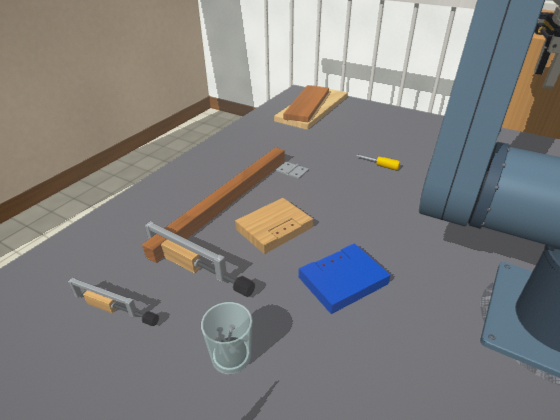

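The scene view shows two look-alike pairs:
- **Blocks:** the wooden one is at scene (289,221) / side (274,225). The blue one is at scene (267,169) / side (344,276). I want the wooden one.
- **End stops:** one stands against the batten at scene (376,212) / side (183,255). A smaller one is loose from the batten at scene (437,203) / side (100,300). I want the larger one, at the batten.

Next I'll do a rough localisation and make an enlarged crop.

```bash
cat > h.py <<'E'
from workcell import bot, planner, sensors, vision, workorder, spotter
import cv2,numpy as np
np.set_printoptions(precision=4,suppress=True)
def cam(c,st=None):
    m=vision.camera_model(c); K=np.array([[m['fx'],0,m['cx']],[0,m['fy'],m['cy']],[0,0,1]])
    if c!="wrist": return K,np.array(m['R']),np.array(m['t'])
    T=np.eye(4); T[:3,:3]=st['eef_rot']; T[:3,3]=st['tcp_pos']; W=np.linalg.inv(T@m['hand_eye']); return K,W[:3,:3],W[:3,3]
def ray(px,z,C):
    K,R,t=C; o=-R.T@t; px=np.atleast_2d(px).astype(float)
    d=(np.linalg.inv(K)@np.c_[px,np.ones(len(px))].T).T@R
    return (o+d*((z-o[2])/d[:,2])[:,None])[:,:2]
def proj(X,C):
    K,R,t=C; p=(R@np.atleast_2d(X).T).T+t; p=p@K.T; return p[:,:2]/p[:,2:]
E
python3 - <<'E'
from h import *
S=cam("scene");D=cam("side")
for n,z,a,b in(("wood",.024,[289,221],[274,225]),("blue",.024,[267,169],[344,276]),("stop",.036,[376,212],[183,255]),("small",.03,[437,203],[100,300]),
 ("battL",.036,[221,306],[282,152]),("battR",.036,[400,228],[153,245]),("tumbler",0,[357,160],[231,360]),("hinge",.003,[219,290],[292,170]),("drv",.013,[115,255],[385,162]),("knob",.04,[337,178],[243,287])):
    print(n,ray(a,z,S)[0],ray(b,z,D)[0])
im=cv2.imread("pics/scene0.png")[140:320,200:430]; cv2.imwrite("pics/crop0.png",cv2.resize(im,None,fx=3.3,fy=3.3,interpolation=cv2.INTER_CUBIC))
print(sensors.state()['eef_rot'])
E
```

```text
wood [0.54   0.0206] [0.5177 0.0405]
blue [0.3566 0.0838] [0.3353 0.099 ]
stop [0.6345 0.1935] [0.6083 0.213 ]
small [0.6857 0.3383] [0.6586 0.361 ]
battL [ 0.6664 -0.2262] [ 0.6493 -0.2131]
battR [0.7017 0.2022] [0.6759 0.2213]
tumbler [0.4299 0.3211] [0.4194 0.3253]
hinge [ 0.6075 -0.1991] [ 0.6091 -0.196 ]
drv [ 0.4126 -0.3379] [ 0.4121 -0.3398]
knob [0.4954 0.1939] [0.4657 0.2236]
[[ 0.9702  0.2424  0.    ]
 [ 0.2424 -0.9702 -0.    ]
 [-0.      0.     -1.    ]]
```

View pics/crop0.png

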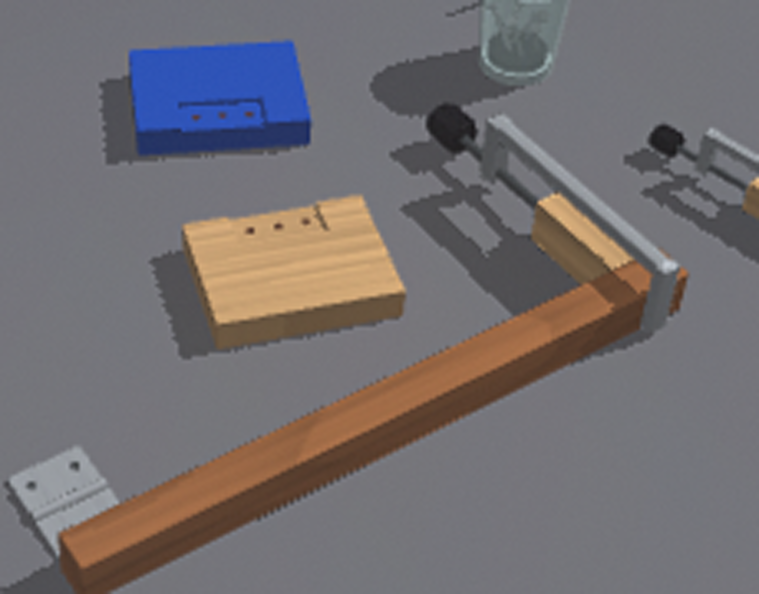

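The crop confirms the plain wooden block and the large clamped stop that touches the batten. Next I'll measure from above with the wrist camera.

Run:
```python
from h import *
bot.move_pose([.53,.0,.29],np.diag([1.,-1,-1]))
st=sensors.state(); im=vision.read_camera("wrist"); cv2.imwrite("pics/w1.png",im[:,:,::-1])
C=cam("wrist",st); np.savez("w1.npz",K=C[0],R=C[1],t=C[2]); print(st['time'],st['tcp_pos'],-C[1].T@C[2])
for t in("shim_block","batten","end_stop","hinge"):
    for d in spotter.silhouettes(t,"wrist"):
        c,_=cv2.findContours(d['region'].astype(np.uint8),0,2); c=max(c,key=cv2.contourArea)
        print(t,round(d['conf'],2),d['region'].sum(),np.round(cv2.boxPoints(cv2.minAreaRect(c))).tolist())
```

```text
3.075 [ 0.53   -0.0008  0.2898] [ 0.6029 -0.0023  0.4553]
shim_block 0.96 7766 [[205.0, 193.0], [230.0, 119.0], [328.0, 153.0], [303.0, 227.0]]
shim_block 0.76 3262 [[181.0, 304.0], [200.0, 251.0], [284.0, 281.0], [266.0, 334.0]]
batten 0.86 12463 [[106.0, 61.0], [107.0, 27.0], [486.0, 44.0], [485.0, 77.0]]
end_stop 0.95 5643 [[87.0, 12.0], [128.0, 8.0], [150.0, 223.0], [110.0, 228.0]]
end_stop 0.82 1010 [[-20.0, 45.0], [2.0, 38.0], [33.0, 147.0], [10.0, 153.0]]
hinge 0.61 2284 [[417.0, 135.0], [423.0, 76.0], [464.0, 80.0], [458.0, 139.0]]
```

View pics/w1.png

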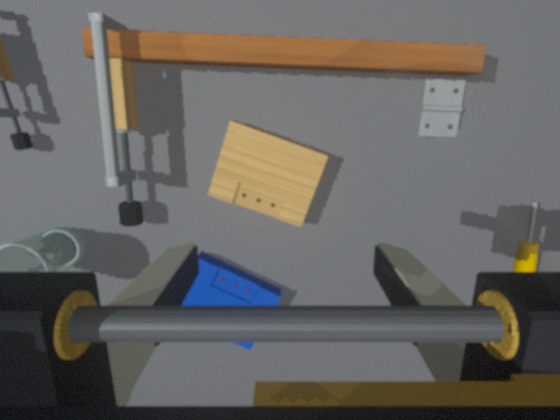

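The wrist view shows:
- the wooden block at about (268,173)
- the batten from (95,45) to (485,58), with its front edge at about row 65–72
- the large stop's wood at about (123,95), inner edge near column 135
- the blue block, partly hidden, at (235,295)
- the hinge at (441,108)

Now I'll turn the fitted edges into poses.

```bash
cat > meas.py <<'E'
from h import *
from scipy.optimize import least_squares
def line_fit(P):
    v=cv2.fitLine(P.astype(np.float32),cv2.DIST_HUBER,0,.001,.001).ravel(); return v[:2],v[2:]
def measure(im,C,show=True):
    hsv=cv2.cvtColor(im,cv2.COLOR_RGB2HSV)
    # batten: redder brown
    wood=((hsv[:,:,0]<25)&(hsv[:,:,1]>85)&(hsv[:,:,2]>50))
    return wood,hsv
def blockpose(im,C,reg,x0):
    """fit outline of known box to silhouette: convex hull of projected corners, by distance to mask contour"""
    c,_=cv2.findContours(reg.astype(np.uint8),0,cv2.CHAIN_APPROX_NONE); c=max(c,key=cv2.contourArea)
    c=cv2.convexHull(c).reshape(-1,2).astype(float) if False else c.reshape(-1,2).astype(float)
    B=np.array([[sx*.05,sy*.065,z] for sx in(-1,1) for sy in(-1,1) for z in(0,.024)])
    def f(p):
        a=p[2]; Rz=np.array([[np.cos(a),-np.sin(a),0],[np.sin(a),np.cos(a),0],[0,0,1]])
        h=cv2.convexHull(proj(B@Rz.T+[p[0],p[1],0],C).astype(np.float32))
        return [cv2.pointPolygonTest(h,tuple(q),True) for q in c]
    r=least_squares(f,x0,loss='soft_l1',x_scale=[.01,.01,.05],diff_step=1e-3); return r.x,np.median(np.abs(r.fun))
E
python3 - <<'E'
from meas import *
im=cv2.imread("pics/w1.png")[:,:,::-1].copy(); d=np.load("w1.npz"); C=(d['K'],d['R'],d['t'])
hsv=cv2.cvtColor(im,cv2.COLOR_RGB2HSV); 
for p in((300,50),(300,66),(300,72),(300,80),(123,95),(133,95),(137,95),(145,95),(260,170),(212,190)): print(p,im[p[1],p[0]],hsv[p[1],p[0]])
wood=((hsv[:,:,1]>70)&((hsv[:,:,0]<25)|(hsv[:,:,0]>170))).astype(np.uint8)
# block
n,l,s,_=cv2.connectedComponentsWithStats(wood); k=l[170,265]; print("block",s[k],blockpose(im,C,l==k,[.54,.02,-.3]))
# batten lower/upper edges, cols 165..405
lo=[];up=[]
for u in range(165,405):
    r=np.where(wood[20:100,u])[0]+20
    if len(r): lo.append([u,r.max()+.5]); up.append([u,r.min()-.5])
lo=np.array(lo);up=np.array(up)
for n,P,z in(("front bottom",lo,0),("back top",up,.036)):
    W=ray(P,z,C); v,o=line_fit(W); v=v*np.sign(v[1]); print(n,v,o-v*o[1]/v[1],"yaw",np.degrees(np.arctan2(-v[0],v[1])))
# stop right edge
P=[]
for r in range(84,122):
    u=np.where(wood[r,100:160])[0]+100
    if len(u): P.append([u.max()+.5,r])
W=ray(np.array(P),0,C); v,o=line_fit(W); print("stop inner bottom",v,o)
E
```

```text
(300, 50) [160 113  68] [ 15 147 160]
(300, 66) [90 66 47] [ 13 122  90]
(300, 72) [87 87 84] [30  9 87]
(300, 80) [123 124 124] [ 90   2 124]
(123, 95) [166 139  95] [ 19 109 166]
(133, 95) [100  83  57] [ 18 110 100]
(137, 95) [91 87 84] [13 20 91]
(145, 95) [84 85 85] [90  3 85]
(260, 170) [190 162 109] [ 20 109 190]
(212, 190) [199 170 119] [ 19 103 199]
block [ 208  121  120  105 7938] (array([ 0.5304,  0.0219, -0.343 ]), np.float64(0.4164644273517946))
front bottom [0.0377 0.9993] [0.6623 0.    ] yaw -2.159041
back top [0.0389 0.9992] [0.6909 0.    ] yaw -2.2278683
stop inner bottom [ 0.9991 -0.0421] [0.6163 0.1898]
```

Measured poses, in batten coordinates:

| Item | Value |
|---|---|
| Front face | x ≈ 0.6623 + 0.0377·y |
| Batten thickness | 28.6 mm measured (30 mm given) |
| Batten yaw | −2.2° |
| Block position and yaw | (0.530, 0.022), −19.6° |
| Block to batten origin line | 147 mm |
| Block out of line with batten | 0.30 rad |

The distance and angle are within the given ranges. First push: two spread fingers on the block's near long side, turning it parallel while advancing to the batten.

```bash
cat >> h.py <<'E'
O=np.array([.6623,0]); A=-.0382; ex=np.array([np.cos(A),np.sin(A)]); ey=np.array([-np.sin(A),np.cos(A)]); STOPY=.1879
def Rt(a): c,s=np.cos(a),np.sin(a); return np.array([[c,-s,0],[s,c,0],[0,0,1]])@np.diag([1.,-1,-1])
def bw(bx,by,z): return np.r_[O+bx*ex+by*ey,z]   # batten front-face frame -> world
def rep(m):
    s=sensors.state(); print(m,round(s['time'],2),s['tcp_pos'],"F",s['ft_force'],"front-frame",ex@(s['tcp_pos'][:2]-O),ey@(s['tcp_pos'][:2]-O)); return s
E
python3 - <<'E'
from h import *
a=-.343; c=np.array([.5304,.0219]); bx=np.array([np.cos(a),np.sin(a)])
p=c-.0735*bx
bot.move_pose(np.r_[p,.13],Rt(a)); bot.command_gripper(.08); bot.move_l(np.r_[p,.007],vel=.12,max_force=6); rep("down")
print(bot.move_l(np.r_[p+.014*bx,.007],vel=.04,max_force=8)); rep("contact")
print(bot.move_l(bw(-.1175,.030,.007),rot=Rt(A),vel=.04,max_force=15)); rep("pushed")
print(bot.move_l(bw(-.099,.030,.007),vel=.02,max_force=10)); rep("flush")
st=sensors.state(); im=vision.read_camera("wrist"); cv2.imwrite("pics/w2.png",im[:,:,::-1])
im=vision.read_camera("scene"); cv2.imwrite("pics/s2.png",im[:,:,::-1])
E
```

```text
down 5.72 [0.4617 0.0466 0.0075] F [-0.6532 -0.4281  0.4043] front-frame -0.20221130745465984 0.03888612033753909
False
contact 6.22 [0.4747 0.0418 0.007 ] F [ 0.383  -0.3697  0.3378] front-frame -0.18910731146008236 0.03458336858773301
False
pushed 8.18 [0.546  0.0345 0.007 ] F [-0.9071 -0.2867 -0.6496] front-frame -0.11750504102590599 0.030022313672438267
True
flush 8.7 [0.5525 0.0344 0.0065] F [ 0.6908 -0.7089  0.8569] front-frame -0.11105219684739458 0.03018679161588498
```

Run:
```python
import cv2
a=cv2.imread("pics/s2.png")[150:330,190:430]
cv2.imwrite("pics/s2c.png",cv2.resize(a,None,fx=3.3,fy=3.3,interpolation=cv2.INTER_CUBIC))
```

```text
(no output)
```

View pics/s2c.png

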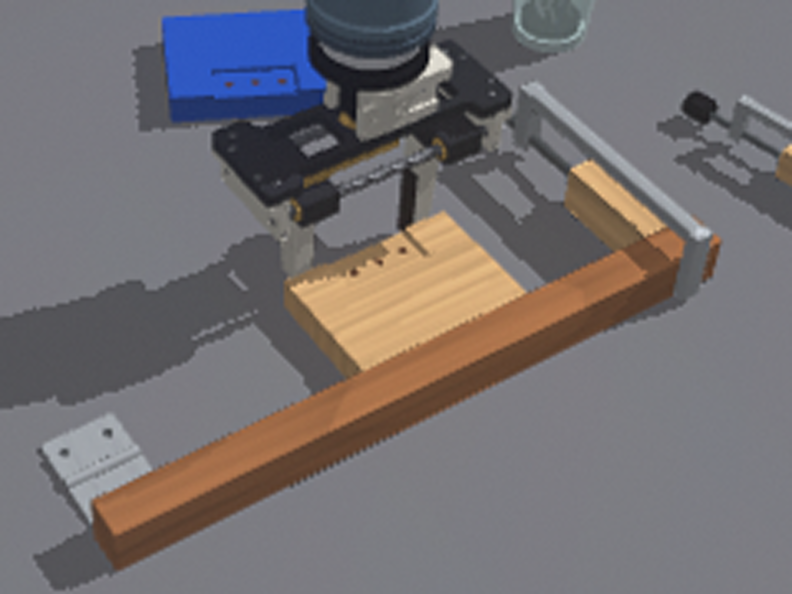

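The block is now lying flush along the batten, from (358,370) to (525,292) in the crop, and short of the stop. The hinge is untouched. Next: back off, turn the hand 90°, and push the near end towards the stop.

Run:
```python
from h import *
bot.move_l(bw(-.135,.030,.008),vel=.08); bot.move_l(bw(-.135,.030,.13),vel=.2)
for y in(A+np.pi/2,A-np.pi/2):
    q=planner.solve_ik(bw(-.055,-.075,.12),Rt(y)); print(q)
    if q is not None: break
R=Rt(y)
bot.move_pose(bw(-.055,-.075,.12),R); bot.command_gripper(.03); print(bot.move_l(bw(-.055,-.075,.007),vel=.12,max_force=6)); rep("down")
print(bot.move_l(bw(-.053,.035,.007),vel=.045,max_force=15)); rep("pushed")
print(bot.move_l(bw(-.0525,.060,.007),vel=.02,max_force=10)); rep("home")
```

```text
[-17.3568  25.2532  87.1801  -0.      67.5667 -15.1681]
False
down 13.55 [ 0.6052 -0.073   0.0078] F [-0.6786  0.7895 -0.0949] front-frame -0.05431583985260322 -0.07515841829364557
False
pushed 16.14 [0.611  0.037  0.0071] F [-0.2575 -0.1573  0.0205] front-frame -0.05271467612056034 0.03501742909028653
True
home 16.93 [0.6113 0.0513 0.0069] F [ 0.4435 -1.2803  0.9031] front-frame -0.05292262049329157 0.0492843937509815
```

The block met the stop within about 1 mm of the prediction. Now a light re-seat against the batten, then I'll withdraw and check.

Run:
```python
from h import *
bot.move_l(bw(-.053,.03,.008),vel=.06); bot.move_l(bw(-.053,.03,.13),vel=.2)
bot.move_pose(bw(-.14,.117,.13),Rt(A)); bot.command_gripper(.05); print(bot.move_l(bw(-.14,.117,.007),vel=.12,max_force=6)); rep("down")
print(bot.move_l(bw(-.1,.117,.007),vel=.025,max_force=10)); rep("seat")
bot.move_l(bw(-.14,.117,.008),vel=.06); bot.move_l(bw(-.14,.10,.13),vel=.2)
bot.move_pose(bw(-.13,.03,.29),Rt(0))
st=sensors.state(); im=vision.read_camera("wrist"); cv2.imwrite("pics/w3.png",im[:,:,::-1]); C=cam("wrist",st); np.savez("w3.npz",K=C[0],R=C[1],t=C[2])
cv2.imwrite("pics/w3c.png",cv2.resize(im[0:260,60:400][:,:,::-1],None,fx=2.3,fy=2.3)); rep("up")
vision.read_camera("scene")
print(spotter.silhouettes("hinge","scene")[0]['location'],spotter.silhouettes("tumbler","scene")[0]['location'],spotter.silhouettes("screwdriver","scene")[0]['location'])
```

```text
False
down 21.41 [0.5275 0.1223 0.0076] F [ 0.5544 -0.1845  0.1926] front-frame -0.13935076838998142 0.11704131992844069
True
seat 22.56 [0.5559 0.1211 0.0063] F [-0.3376  0.3142  0.5078] front-frame -0.11097183484136637 0.11694599574216756
up 24.73 [0.5324 0.0357 0.2871] F [-0.5493  0.0225  0.2086] front-frame -0.13121272985809776 0.03068948668095684
[217.9, 290.2] [361.1, 143.7] [112.9, 254.2]
```

View pics/w3c.png

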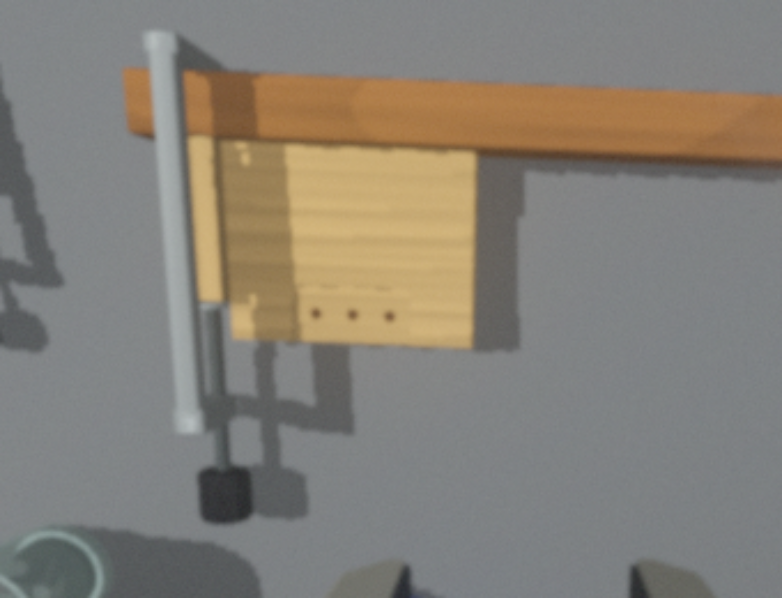

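The check view shows the block in the corner, its top face spanning crop (222,142)–(477,150)–(473,348)–(230,340). It lies along the batten's front edge with the stop beside it at crop (205,220). A quick numeric check of both gaps before signing off.

Run:
```python
from meas import *
d=np.load("w3.npz"); C=(d['K'],d['R'],d['t'])
f=lambda P:np.array(P)/2.3+[60,0]
w=lambda P,z:np.array([[ex@(p-O),ey@(p-O)] for p in ray(f(P),z,C)])
print("stop inner top",w([[217,150],[223,295]],.036)); print("block right end top",w([[477,155],[473,345]],.024))
print("block robot side top",w([[240,341],[465,348]],.024)); print("batten front top",w([[300,141],[700,157]],.036)); print("batten front bottom",w([[560,157],[770,165]],0))
im=cv2.imread("pics/w3.png"); print()
```

```text
stop inner top [[-0.0073  0.1843]
 [-0.0776  0.1858]]
block right end top [[-0.0032  0.0557]
 [-0.0997  0.0556]]
block robot side top [[-0.1023  0.1825]
 [-0.1015  0.06  ]]
batten front top [[-0.0016  0.1429]
 [-0.0015 -0.056 ]]
batten front bottom [[ 0.0005  0.0121]
 [ 0.0007 -0.102 ]]
```

Along the batten, the stop face to the block's far end measures 129.5 mm, against a block length of 130 mm. Across it, the batten face to the block's near side measures about 101 mm, against a width of 100 mm. The angle is within 0.5°, the bystanders haven't moved and the hand is clear, so I'm handing in.

```bash
python3 -c "
from h import *
print(workorder.sign_off())"
```

```text
the job is handed in; nothing more can be done
None
```

The shim block is home in the corner, flush to the batten and up against the end stop within about 1 mm by camera; the hinge, tumbler and screwdriver show no movement, the hand is clear, and I handed the job in at about 25 s (the sign-off call returned no verdict).

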